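# Nip a third valve slide in the alignment jig

## Task

Set the silver third valve slide up in the blue alignment jig: lay it gently in the brass V-blocks with its finger ring up and its open leg ends towards the steel stop, then push the dark carriage along its rail against the bow until the slide is nipped against the stop with the sprung pad pressed about half way in. Do not drive the pad solid, leave the other things on the bench alone, and let go of everything.

Things in the scene. Friction and masses are not known exactly. Their poses are not given: they have to be found in the camera images.
- slide: silver U-shaped trumpet slide lying ring up, 136 long, 52 wide, about 110 g. Two round legs 12 thick, axes at y = +20 and -20, z = 6, from x = -75 (open ends) to +35; then a round bow, apex at x = +61. A finger ring 28 across, 4 thick, stands on the +y leg at x = +16 and reaches z = 40 (all mm). Origin on the underside between the legs; x towards the bow, z up on the ring side
- slide_bow (a point): outer apex of the slide's bow, on the centre line 6 mm above the slide's underside
- slide_grip (a point): point between the legs at slide x = -20 mm, z = 6 mm, axes as the slide. Taken here from above across both legs (52 mm), the fingers come down clear between the V-blocks
- jig: fixed alignment jig, blue base plate 370 x 70 x 12 mm (x -205 to +165). Origin on the bench on its centre line; x along the jig from stop end to carriage end, z up. Two brass V-blocks 10 mm thick at x = -157 and -77 mm, each with 90-degree notches at y = +20 and -20 mm, 21 mm wide at their tops (z = 34 mm), carry the legs; 70 mm between the blocks is free for fingers down to the plate
- nest (a point): point at jig x = -90, y = 0, z = 26 mm, axes as the jig. A slide with its origin and axes here is down in both V-blocks and clears the stop by 5 to 15 mm; from here it slides easily to the stop (jig -x). Steel stop: 66 mm wide, top at z = 45, face for the leg ends at jig x = -180 plus a locked setting of 0 to 10 mm, not reported: find it by touch
- carriage (a joint): travel (m) of the dark steel carriage on its rail: 0 far from the stop, up to 0.125 towards it (jig -x). Drags with about 10 N, stays where left. Block 55 x 62 mm, top at z = 46 mm, brass screw on it to z = 62, black plate 12 mm thick across its rear to z = 68. Its rubber pad's face (at bow height) is at jig x = 65 mm minus this travel, plus the plunger value
- push_face (a point): centre of the carriage's rear face (black plate, looking to jig +x), 50 mm above the bench, at jig x = 140 mm minus the travel; axes as the jig. Push here towards jig -x
- plunger (a joint): how far (m) the rubber pad on the carriage's front (30 x 28 mm, its face leaning 8 degrees over the bow to hold it down) is pressed in: 0 free, 0.010 solid. Its spring is 1.5 N per mm, so with the drag the push on the carriage is about 17.5 N at half stroke; the drag then holds the pad pressed
- caliper: steel caliper lying flat on the bench, 235 x 83 mm, 8 mm thick; origin under its beam. Leave alone.
- block: olive rubber bench block, 100 x 75 x 30 mm, origin under its centre. Leave alone.
- saddle: brass U-shaped thumb saddle, 30 mm wide, standing on the olive block. Leave alone.
- oil_bottle: small blue bottle, 105 mm tall, 38 mm across, origin under its centre. Leave alone.
- lap_jar: green jar of lapping compound, 55 mm tall, 64 mm across, origin under its centre. Leave alone.
Things that resemble listed ones, but are neither listed nor needed, are in the scene too. Leave any purple look-alike of the slide alone.

How it is judged:
By the outcome, as a careful person would: the job done as asked, in the order asked, and still so for the second after the job is handed in, with the robot touching nothing.
It also fails if it takes over 58 s, if anything falls off the work surface, if the arm or the gripper's body presses on something with over 40 N, if the wrist force passes 120 N, or if a joint passes its speed limit or range.

## Robot

A 6-joint arm with a two-finger parallel gripper is mounted at the origin on the work surface. World frame = base frame: x ahead of the robot, y to its left, z up, the work surface at z = 0. Lengths are in mm, angles in rad, forces in N, time in s.
With the tool pointing down it reaches from about 275 to 750 mm from the base axis. Payload 10.2 kg.
Tool frame: the origin (TCP) lies midway between the tips of the shut fingers; the grasp point (between the pads) lies 19 mm behind it; z points along the fingers, y is the line along which they close (so a half turn about z gives the same grasp; the last joint's range is limited). The gripper opens to 85 mm and grips with 20 to 120 N. Pads are 22 mm wide; open, the fingers measure 114 mm over their backs; the gripper's body (76 mm by 85 mm) begins 54 mm behind the grasp point. The pads swing forward as they close: fully open they stand 13 mm farther back than shut.
Start: joints at [-1.373, 0.313, 1.498, -0, 1.331, -0.223], TCP at [214.446, -479.212, 231.294] pointing down, gripper open.
Joint ranges: [-2.94, 2.94], [-0.97, 2.17], [0.19, 2.56], [-1.23, 4.37], [0.02, 3.11], [-2.88, 2.88]. Speed limits (rad/s): [2.39, 2.39, 3.01, 3.14, 3.14, 3.14].

## Interface

Orientations are given as a unit quaternion [w, x, y, z].
In Python, from rig import ctrl gives the robot as it stands.
- The arm moves only by the tool arm_command, never from a script. Its argument "increments" is a list of rows, each an object with "dr": the turn, a rotation vector about the tool's x, y, z in units of pi/4 rad (1.0 is pi/4 rad), a list of three; "offset": the shift along the tool's x, y, z in units of 120 mm (1.0 is 120 mm), a list of three; "hand": the opening, from -1 (shut) to 1 (fully open). A call has 1 to 8 rows; each row shifts and turns the commanded pose from where the row before left it, along the tool's axes as they then stand; what a row does not reach is not made up. A row lasts 1/10 s, in which the tool goes at most 50 mm and 8.59 degrees, less where a joint would pass 70% of its speed; a pose out of reach is approached as far as the arm can. A call with a number of a shift or a turn outside -1 to 1 is refused whole. A call with a gripper value outside its range is refused whole. The fingers move at their own pace and stop on an object; "grip_force" is the grip in N (left out, the last holds). Time passes only in rows, so rows that do not move let the fingers close. It gives the time, the measured TCP pose, the force, the opening and the grip force at its end, in the units of the state.
- ctrl.sense(): the state, without advancing time (a new reading comes with each control period).
- ctrl.capture(name): name is "scene" or "top"; returns the picture (420x560x3 uint8, red, green, blue); there is no depth.
- ctrl.camera_info(name): a dict with "K" (3x3 intrinsics, pixels), "R" (3x3) and "t" (3): a world point X has camera coordinates R X + t. Camera axes: x right, y down, z forward; pixel columns grow to the right and rows downward; lengths in mm; the calibration is good to about 2 mm. A picture is of the moment at which its call begins. camera_info takes no time and is no camera call.
- ctrl.finish_job(): hands the job in; it is judged then, once.
The state is a dict: "time_s": time; "joints": joint angles; "dq": joint speeds; "tau": joint torques, N m; "eef_pos": TCP position; "ee_rot": TCP orientation; "force": force on the tool from outside, world axes, zero at the start; "wrist_torque": the same for the moment, N m; "grip_width": opening from 0.0 (shut) to 1.0 (fully open); "grip_force": force on a finger pad.
Only numpy, scipy, OpenCV 4.12 (cv2) and the standard library are available. Lean on these libraries where they do the work, as an engineer would, in place of code of your own. Each camera call takes 0.05 s, during which the arm holds its last target. There are 200 camera calls.

## Working session

There is one attempt and no reset: what is moved stays moved. The work goes in short steps, Python scripts to look and compute and a tool call to move; the robot and the scene stay as the last step left them, time stands still between calls to the robot, and variables do not carry over. Pictures are saved under pics/ and viewed, at most 10 in all, crops included, and the job is handed in when it is done.

Besides the shell and the picture viewer there is one more tool, called by a JSON object that holds its "api" and its "payload". arm_command: Moves the arm, as the interface text tells. Shifts and turns lie within -1 to 1; 1 stands for 120 mm of shift or pi/4 rad of turn. Its arguments: {"type":"object","properties":{"increments":{"type":"array"},"grip_force":{"type":"number"}},"required":["increments"]}

```bash
mkdir -p pics; python3 - <<'E'
from rig import ctrl
import cv2, json
for n in("scene","top"):
    im=ctrl.capture(n); cv2.imwrite(f"pics/{n}0.png",im[:,:,::-1])
    c=ctrl.camera_info(n); print(n,c)
print(ctrl.sense())
E
```

```text
scene {'K': array([[472.42925382,   0.        , 274.74916861],
       [  0.        , 472.42925382, 210.59058038],
       [  0.        ,   0.        ,   1.        ]]), 'R': array([[-0.55810546,  0.8297142 , -0.00962521],
       [ 0.70740203,  0.46970538, -0.52816591],
       [-0.43370574, -0.30158118, -0.84908664]]), 't': array([ 289.97907205, -332.67054461, 1328.62588701])}
top {'K': array([[419.9594374 ,   0.        , 278.27263488],
       [  0.        , 419.9594374 , 206.54606164],
       [  0.        ,   0.        ,   1.        ]]), 'R': array([[ 0.01043557, -0.99959054, -0.02664298],
       [-0.99807904, -0.00878518, -0.06132733],
       [ 0.06106815,  0.02723178, -0.99776205]]), 't': array([  -3.10423386,  526.03793761, 1064.34669421])}
{'time_s': 0.1, 'joints': array([-1.37338276e+00,  3.13387473e-01,  1.49832791e+00, -2.90339469e-05,
        1.33097619e+00, -2.23388397e-01]), 'dq': array([-0.00033526, -0.00169201, -0.00035622, -0.00022137, -0.00056848,
        0.00064317]), 'tau': array([ 2.74523656e-03, -4.12901115e+01, -2.60141301e+01, -2.15108489e-04,
        3.01436485e-03,  1.31868042e-06]), 'eef_pos': array([ 214.40345704, -478.99104356,  230.80815796]), 'ee_rot': array([-5.49596303e-04,  9.77946378e-01,  2.08855404e-01, -6.96256381e-06]), 'force': array([-0.19322707, -0.18572112,  0.10800613]), 'wrist_torque': array([ 0.02164227, -0.03586829, -0.00883897]), 'grip_force': 0.0, 'grip_width': 0.998542458781819}
```

View pics/scene0.png

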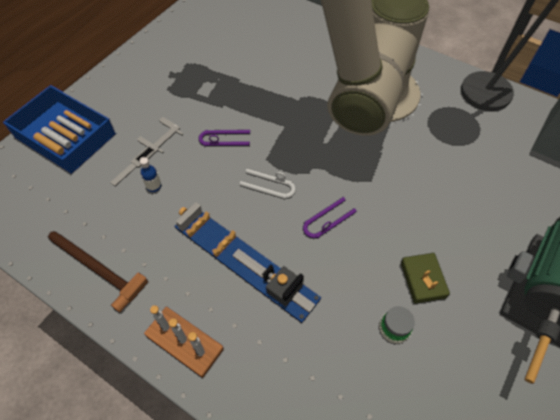

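View pics/top0.png

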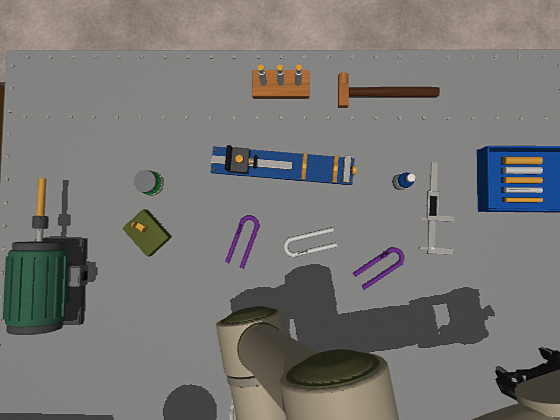

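The scene image shows the silver slide at (268,184), with its ring at (280,177) on the robot side. The jig runs from the stop at (185,217) to the carriage at (285,285). In the top image the slide is at (311,241) with its bow at (285,243), and the jig spans (211,160) to (355,172), stop on the right. Next I measure both.

```bash
cat >h.py <<'E'
from rig import ctrl
import cv2, numpy as np
def ray(n,px,z):
    c=ctrl.camera_info(n);K,R,t=c["K"],c["R"],c["t"]
    px=np.atleast_2d(px).astype(float)
    d=(np.linalg.inv(K)@np.c_[px,np.ones(len(px))].T).T@R
    C=-R.T@t
    return C+d*((z-C[2])/d[:,2])[:,None]
def mask(im,kind):
    h=cv2.cvtColor(im,cv2.COLOR_RGB2HSV); H,S,V=[h[...,i].astype(int) for i in range(3)]
    return {"silver":(V>150)&(S<45),"blue":(H>98)&(H<125)&(S>130)&(V>50),"brass":(H>8)&(H<28)&(S>110)&(V>110)}[kind].astype(np.uint8)
def roi(m,b):
    o=np.zeros_like(m); x0,y0,x1,y1=b; o[y0:y1,x0:x1]=m[y0:y1,x0:x1]; return o
def rect(P): 
    (c,s,a)=cv2.minAreaRect(P[:,:2].astype(np.float32)); return np.round(c,1),np.round(s,1),round(a,2)
E
python3 - <<'E'
from h import *
B={"scene":dict(s=(230,160,305,205),j=(165,195,330,325)),"top":dict(s=(278,220,345,262),j=(200,135,365,195))}
for n in B:
    im=cv2.imread(f"pics/{n}0.png")[:,:,::-1].copy()
    m=roi(mask(im,"silver"),B[n]["s"]); p=np.argwhere(m)[:,::-1]; P=ray(n,p,6)
    print(n,"slide n",len(p),rect(P),P.mean(0).round(1))
    m=roi(mask(im,"blue"),B[n]["j"]); p=np.argwhere(m)[:,::-1]; print(" jig",len(p),rect(ray(n,p,12)))
    m=roi(mask(im,"brass"),B[n]["j"]); k,l,st,ce=cv2.connectedComponentsWithStats(m)
    for i in range(1,k):
        if st[i,4]>5: print(" brass",st[i],ce[i].round(1),ray(n,ce[i],32)[0].round(1))
def crop(n,b,f):
    x0,y0,x1,y1=b; im=cv2.imread(f"pics/{n}0.png")[y0:y1,x0:x1]; return cv2.resize(im,None,fx=f,fy=f,interpolation=cv2.INTER_NEAREST)
a=crop("top",(205,140,365,265),5)
cv2.imwrite("pics/ctop.png",cv2.resize(a,(768,600)))
E
```

```text
scene slide n 375 (array([423. , -80.9]), array([ 67.3, 134.8]), 13.74) [432.1 -75.8   6. ]
 jig 2116 (array([636.8,  -2.1]), array([362.8,  67.4]), 85.46)
 brass [179 207   7   8  33] [182.  210.4] [ 619.7 -190.1   32. ]
 brass [187 212  22  22 129] [198. 223.] [ 625.6 -138.1   32. ]
 brass [213 231  22  23 139] [223.9 242.5] [632.9 -58.8  32. ]
 brass [272 274   3   4   7] [273.3 275.7] [638.5  76.6  32. ]
 brass [277 274  11   9  76] [282.2 278.1] [632.6  95.3  32. ]
 brass [165 307  27  18 241] [174.1 317.8] [826.  -38.6  32. ]
top slide n 373 (array([434.1, -79.1]), array([ 49.4, 135.1]), 13.85) [434.4 -76.5   6. ]
 jig 2178 (array([634. ,  -5.9]), array([367.6,  70. ]), 85.57)
 brass [301 153   7  26  98] [303.9 165.3] [630.9 -62.6  32. ]
 brass [235 155   8   8  49] [238.6 158.2] [648.2 104.3  32. ]
 brass [332 155   7  27 110] [335.1 168.3] [ 623.5 -141.8   32. ]
 brass [248 158   3   6  10] [249.  160.1] [643.4  77.6  32. ]
 brass [352 166   5   8  33] [354.1 169.6] [ 620.6 -189.8   32. ]
```

View pics/ctop.png

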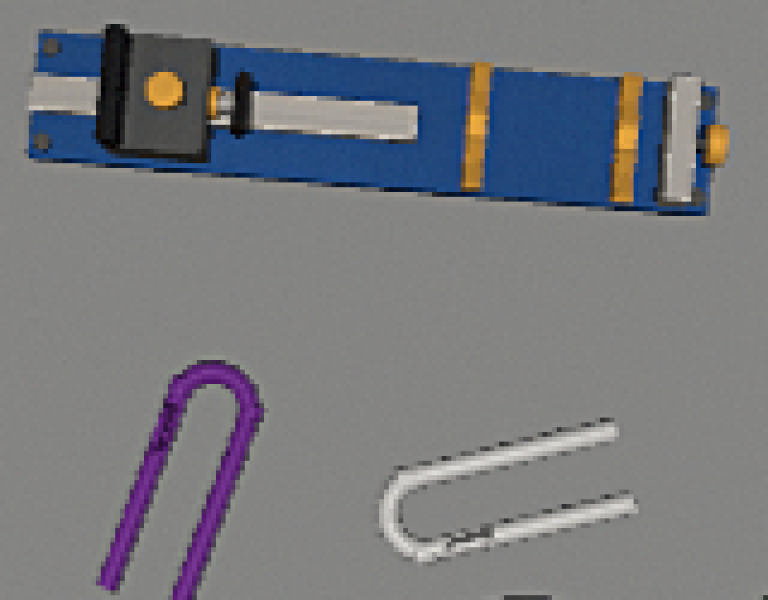

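The enlarged crop confirms the layout. The jig's stop is on the right (world -y) and its carriage on the left. The slide's bow points left and its ring is on the lower leg. Next I refine the poses using both views.

```bash
cat >>h.py <<'E'
def tri(p):
    A=[];b=[]
    for n,px in p.items():
        C=ray(n,px,0)[0]; D=ray(n,px,100)[0]-C; D/=np.linalg.norm(D); M=np.eye(3)-np.outer(D,D); A.append(M); b.append(M@C)
    return np.linalg.lstsq(np.vstack(A),np.hstack(b),rcond=None)[0]
def ax(deg): a=np.radians(deg); return np.array([np.cos(a),np.sin(a)]),np.array([-np.sin(a),np.cos(a)])
E
python3 - <<'E'
from h import *
for nm,s,t in [("knob",(182,210.4),(354.1,169.6)),("V1",(198,223),(335.1,168.3)),("V2",(223.9,242.5),(303.9,165.3)),("screw",(282.2,278.1),(238.6,158.2))]:
    print(nm,tri(dict(scene=s,top=t)).round(1))
print("screw z60",ray("top",(238.6,158.2),60).round(1),ray("scene",(282.2,278.1),60).round(1))
B={"scene":dict(s=(230,160,305,205),j=(165,195,330,325)),"top":dict(s=(278,220,345,262),j=(200,135,365,195))}
for n in B:
    im=cv2.imread(f"pics/{n}0.png")[:,:,::-1].copy()
    P=ray(n,np.argwhere(roi(mask(im,"silver"),B[n]["s"]))[:,::-1],6)[:,:2]
    h,l=ax(103.8); u=P@h; v=P@l
    print(n,"u",u.min().round(1),u.max().round(1))
    # -y leg (v small) and +y leg away from ring: axis line fits
    for a,b in((0,14),(30,56)):
        w=v-v.min(); k=(w>=a)&(w<b)&(u<u.max()-62)
        q=np.polyfit(u[k],v[k],1); print("  leg heading",(103.8+np.degrees(np.arctan(q[0]))).round(2),"v",v[k].mean().round(1),k.sum())
    P=ray(n,np.argwhere(roi(mask(im,"blue"),B[n]["j"]))[:,::-1],12)[:,:2]
    h,l=ax(85.3); u=P@h; v=P@l
    print("  jig u",u.min().round(1),u.max().round(1),"v",v.min().round(1),v.max().round(1))
    # edges of plate per u-bin
    for f in (np.min,np.max):
        uu=np.arange(u.min()+20,u.max()-20,8); e=[f(v[(u>=x)&(u<x+8)]) for x in uu]
        q=np.polyfit(uu,e,1); r=e-np.polyval(q,uu); k=abs(r)<2; q=np.polyfit(uu[k],np.array(e)[k],1)
        print("  edge heading",(85.3+np.degrees(np.arctan(q[0]))).round(2),"v0",np.polyval(q,u.mean()).round(1))
E
```

```text
knob [ 620.4 -189.6   33.3]
V1 [ 624.  -141.7   26.3]
V2 [631.3 -62.1  26. ]
screw [643.  101.4  59.4]
screw z60 [[643.2 100.9  60. ]] [[642.9 102.   60. ]]
scene u -246.9 -112.0
  leg heading 103.74 v -420.0 103
  leg heading 103.37 v -379.7 97
  jig u -131.2 231.5 v -668.6 -600.6Traceback (most recent call last):
  File "<stdin>", line 20, in <module>
    return _wrapreduction(a, np.minimum, 'min', axis, None, out,
                          keepdims=keepdims, initial=initial, where=where)
    return ufunc.reduce(obj, axis, dtype, out, **passkwargs)
           ~~~~~~~~~~~~^^^^^^^^^^^^^^^^^^^^^^^^^^^^^^^^^^^^^
ValueError: zero-size array to reduction operation minimum which has no identity
```

{"api": "arm_command", "payload": {"increments": [{"dr": [0, 0, -0.18], "offset": [0, 0, 0], "hand": 1}, {"dr": [0, 0, -0.18], "offset": [0, 0, 0], "hand": 1}, {"dr": [0, 0, -0.18], "offset": [0, 0, 0], "hand": 1}, {"dr": [0, 0, -0.18], "offset": [0, 0, 0], "hand": 1}, {"dr": [0, 0, -0.18], "offset": [0, 0, 0], "hand": 1}, {"dr": [0, 0, -0.18], "offset": [0, 0, 0], "hand": 1}, {"dr": [0, 0, -0.18], "offset": [0, 0, 0], "hand": 1}, {"dr": [0, 0, -0.18], "offset": [0, 0, 0], "hand": 1}]}}

```text
time_s: 0.9
eef_pos: [214.4, -479.0, 230.9]
ee_rot: [-0.0, 0.712, 0.702, 0.0]
force: [0.2, -0.3, 0.1]
grip_width: 1.001
grip_force: 0.0
```

{"api": "arm_command", "payload": {"increments": [{"dr": [0, 0, -0.163], "offset": [0, 0, 0], "hand": 1}, {"dr": [0, 0, -0.163], "offset": [0, 0, 0], "hand": 1}, {"dr": [0, 0, 0], "offset": [0.271, 0.255, 0], "hand": 1}, {"dr": [0, 0, 0], "offset": [0.271, 0.255, 0], "hand": 1}, {"dr": [0, 0, 0], "offset": [0.271, 0.255, 0], "hand": 1}, {"dr": [0, 0, 0], "offset": [0.271, 0.255, 0], "hand": 1}, {"dr": [0, 0, 0], "offset": [0.271, 0.255, 0], "hand": 1}, {"dr": [0, 0, 0], "offset": [0.271, 0.255, 0], "hand": 1}]}}

```text
time_s: 1.7
eef_pos: [347.5, -244.7, 231.2]
ee_rot: [-0.0, 0.619, 0.786, 0.0]
force: [0.5, -0.5, -0.8]
grip_width: 0.999
grip_force: 0.0
```

{"api": "arm_command", "payload": {"increments": [{"dr": [0, 0, 0], "offset": [0.271, 0.255, 0], "hand": 1}, {"dr": [0, 0, 0], "offset": [0.271, 0.255, 0], "hand": 1}, {"dr": [0, 0, 0], "offset": [0.271, 0.255, 0], "hand": 1}, {"dr": [0, 0, 0], "offset": [0.271, 0.255, 0], "hand": 1}, {"dr": [0, 0, 0], "offset": [0, 0, 0.36], "hand": 1}, {"dr": [0, 0, 0], "offset": [0, 0, 0.36], "hand": 1}, {"dr": [0, 0, 0], "offset": [0, 0, 0.36], "hand": 1}, {"dr": [0, 0, 0], "offset": [0, 0, 0], "hand": 1}]}}

```text
time_s: 2.5
eef_pos: [432.8, -89.8, 97.7]
ee_rot: [-0.005, 0.619, 0.786, -0.001]
force: [-0.2, 0.1, 0.9]
grip_width: 1.001
grip_force: 0.0
```

{"api": "arm_command", "payload": {"increments": [{"dr": [0, 0, 0], "offset": [0, 0, 0], "hand": 1}, {"dr": [0, 0, 0], "offset": [0, 0, 0], "hand": 1}]}}

```text
time_s: 2.7
eef_pos: [436.7, -91.9, 103.8]
ee_rot: [0.002, 0.619, 0.786, 0.0]
force: [-0.2, -0.2, 0.0]
grip_width: 1.0
grip_force: 0.0
```

{"api": "arm_command", "payload": {"increments": [{"dr": [0, 0, 0], "offset": [0, 0, 0.22], "hand": 1}, {"dr": [0, 0, 0], "offset": [0, 0, 0.22], "hand": 1}, {"dr": [0, 0, 0], "offset": [0, 0, 0.18], "hand": 1}, {"dr": [0, 0, 0], "offset": [0, 0, 0.12], "hand": 1}, {"dr": [0, 0, 0], "offset": [0, 0, 0.07], "hand": 1}, {"dr": [0, 0, 0], "offset": [0, 0, 0.03], "hand": 1}, {"dr": [0, 0, 0], "offset": [0, 0, 0], "hand": 1}, {"dr": [0, 0, 0], "offset": [0, 0, 0], "hand": 1}]}}

```text
time_s: 3.5
eef_pos: [436.1, -91.5, 1.8]
ee_rot: [0.001, 0.619, 0.786, 0.0]
force: [-0.6, -0.7, -0.8]
grip_width: 1.0
grip_force: 0.0
```

```bash
python3 - <<'E'
from h import *
for n,b in (("scene",(210,140,320,225)),("top",(250,200,370,280))):
    im=ctrl.capture(n); x0,y0,x1,y1=b; cv2.imwrite(f"pics/g_{n}.png",cv2.resize(im[y0:y1,x0:x1,::-1],None,fx=5,fy=5))
a=cv2.imread("pics/g_scene.png");b=cv2.imread("pics/g_top.png");b=cv2.resize(b,(550,367));a=cv2.resize(a,(300,232))
o=np.zeros((600,560,3),np.uint8);o[:367,:550]=b;o[368:,:300]=a;cv2.imwrite("pics/g.png",o);s=ctrl.sense();print(s["eef_pos"],s["force"])
E
```

```text
[435.93452533 -91.44355585   1.56546953] [ 0.22379617 -0.10293382  0.26443686]
```

View pics/g_scene.png

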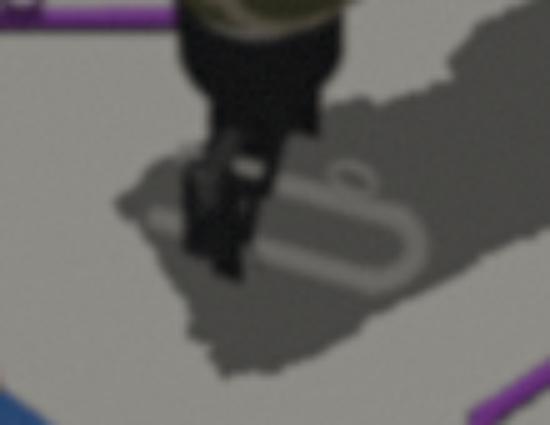

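The crop shows the fingers straddling both legs, with the near tip at about (230,275), clear of the ring at (350,175). I'll lower the last 2 mm and close gently.

{"api": "arm_command", "payload": {"increments": [{"dr": [0, 0, 0], "offset": [0, 0, 0.017], "hand": 0.6}, {"dr": [0, 0, 0], "offset": [0, 0, 0], "hand": 0.4}, {"dr": [0, 0, 0], "offset": [0, 0, 0], "hand": 0.3}, {"dr": [0, 0, 0], "offset": [0, 0, 0], "hand": 0.1}, {"dr": [0, 0, 0], "offset": [0, 0, 0], "hand": 0.0}, {"dr": [0, 0, 0], "offset": [0, 0, 0], "hand": 0.0}], "grip_force": 30}}

```text
time_s: 4.2
eef_pos: [435.9, -91.3, -0.7]
ee_rot: [0.0, 0.619, 0.786, 0.0]
force: [0.0, 1.5, 6.0]
grip_width: 0.591
grip_force: 30.1
```

{"api": "arm_command", "payload": {"increments": [{"dr": [0, 0, 0], "offset": [0, 0, -0.03], "hand": -0.2}, {"dr": [0, 0, 0], "offset": [0, 0, -0.1], "hand": -0.2}, {"dr": [0, 0, 0], "offset": [0, 0, -0.2], "hand": -0.2}, {"dr": [0, 0, 0], "offset": [0, 0, -0.25], "hand": -0.2}, {"dr": [0, 0, 0], "offset": [0, 0, -0.25], "hand": -0.2}, {"dr": [0, 0, 0], "offset": [0, 0, -0.17], "hand": -0.2}, {"dr": [0, 0, 0], "offset": [0, 0, 0], "hand": -0.2}, {"dr": [0, 0, 0], "offset": [0, 0, 0], "hand": -0.2}], "grip_force": 35}}

```text
time_s: 5.0
eef_pos: [435.2, -91.1, 118.4]
ee_rot: [-0.0, 0.619, 0.786, -0.0]
force: [-0.6, -0.4, -1.6]
grip_width: 0.585
grip_force: 36.9
```

```bash
python3 - <<'E'
from h import *
im=ctrl.capture("scene"); cv2.imwrite("pics/l_scene.png",cv2.resize(im[100:220,200:340,::-1],None,fx=5,fy=5,interpolation=cv2.INTER_CUBIC))
print(ctrl.sense())
E
```

```text
{'time_s': 5.05, 'joints': array([-4.70999005e-01,  2.73228744e-01,  1.87847002e+00, -4.25959818e-05,
        9.91759762e-01, -7.07976115e-01]), 'dq': array([-0.00141197,  0.01308383,  0.00216239,  0.00031456,  0.00361566,
        0.00061738]), 'tau': array([ 4.46095259e-02, -3.64449370e+01, -2.24157840e+01,  1.45953670e-02,
        2.00460269e-02, -6.16170701e-05]), 'eef_pos': array([434.92675939, -90.97446686, 117.87708093]), 'ee_rot': array([-9.11619368e-04,  6.18551269e-01,  7.85743887e-01, -1.99079196e-04]), 'force': array([-0.84097505, -0.18325494, -1.54713154]), 'wrist_torque': array([ 0.01459112,  0.0153277 , -0.02745822]), 'grip_force': 36.8888658285141, 'grip_width': 0.589400723920099}
```

View pics/l_scene.png

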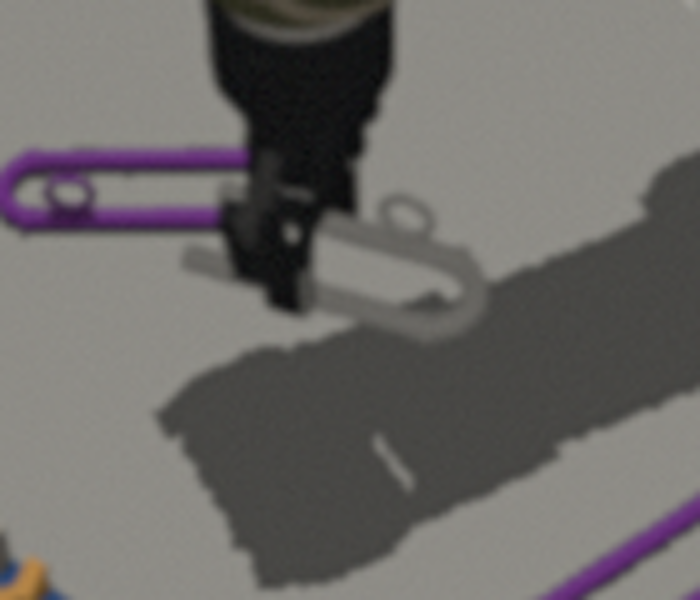

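The slide is off the bench, held level with its ring up at (405,215) in the crop. I'll turn it to the jig heading and carry it over.

{"api": "arm_command", "payload": {"increments": [{"dr": [0, 0, 0.134], "offset": [0, 0, 0], "hand": -0.2}, {"dr": [0, 0, 0.134], "offset": [0, 0, 0], "hand": -0.2}, {"dr": [0, 0, 0.134], "offset": [0, 0, 0], "hand": -0.2}, {"dr": [0, 0, 0], "offset": [0.019, 0.2, 0], "hand": -0.2}, {"dr": [0, 0, 0], "offset": [0.019, 0.3, 0], "hand": -0.2}, {"dr": [0, 0, 0], "offset": [0.019, 0.3, 0], "hand": -0.2}, {"dr": [0, 0, 0], "offset": [0.019, 0.3, 0], "hand": -0.2}, {"dr": [0, 0, 0], "offset": [0.019, 0.3, 0], "hand": -0.2}]}}

```text
time_s: 5.85
eef_pos: [604.6, -92.8, 116.8]
ee_rot: [-0.001, 0.734, 0.679, -0.001]
force: [0.3, -0.3, -1.5]
grip_width: 0.589
grip_force: 36.9
```

{"api": "arm_command", "payload": {"increments": [{"dr": [0, 0, 0], "offset": [0, 0.197, 0], "hand": -0.2}, {"dr": [0, 0, 0], "offset": [0, 0, 0.1], "hand": -0.2}, {"dr": [0, 0, 0], "offset": [0, 0, 0.1], "hand": -0.2}, {"dr": [0, 0, 0], "offset": [0, 0, 0.1], "hand": -0.2}, {"dr": [0, 0, 0], "offset": [0, 0, 0], "hand": -0.2}, {"dr": [0, 0, 0], "offset": [0, 0, 0], "hand": -0.2}, {"dr": [0, 0, 0], "offset": [0, 0, 0], "hand": -0.2}]}}

```text
time_s: 6.55
eef_pos: [627.6, -95.1, 83.5]
ee_rot: [0.0, 0.734, 0.679, 0.0]
force: [-0.1, 0.4, -0.8]
grip_width: 0.586
grip_force: 37.0
```

```bash
python3 - <<'E'
from h import *
o=[]
for n,b in (("top",(200,120,370,200)),("scene",(150,180,340,320))):
    im=ctrl.capture(n); x0,y0,x1,y1=b; o.append(im[y0:y1,x0:x1,::-1])
a=cv2.resize(o[0],(800,376),interpolation=cv2.INTER_CUBIC); cv2.imwrite("pics/n_top.png",a)
cv2.imwrite("pics/n_scene.png",cv2.resize(o[1],None,fx=4,fy=4,interpolation=cv2.INTER_CUBIC))
s=ctrl.sense();print(s["eef_pos"],s["ee_rot"],s["force"],s["time_s"])
E
```

```text
[627.64385962 -95.07127482  83.58014506] [5.28150046e-04 7.34391121e-01 6.78726256e-01 2.68347265e-04] [-0.11715216  0.50924695 -1.5082438 ] 6.65
```

View pics/n_scene.png

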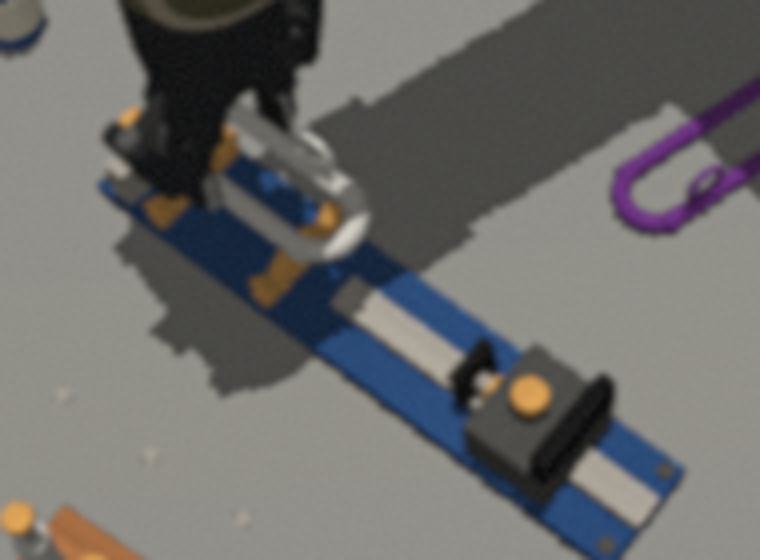

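The slide hangs over the V-blocks, parallel to the jig, with its bow at (340,225) towards the carriage. I'll lower it.

{"api": "arm_command", "payload": {"increments": [{"dr": [0, 0, 0], "offset": [0, 0, 0.12], "hand": -0.2}, {"dr": [0, 0, 0], "offset": [0, 0, 0.13], "hand": -0.2}, {"dr": [0, 0, 0], "offset": [0, 0, 0.1], "hand": -0.2}, {"dr": [0, 0, 0], "offset": [0, 0, 0.05], "hand": -0.2}, {"dr": [0, 0, 0], "offset": [0, 0, 0], "hand": -0.2}, {"dr": [0, 0, 0], "offset": [0, 0, 0.02], "hand": -0.2}, {"dr": [0, 0, 0], "offset": [0, 0, 0.01], "hand": -0.2}, {"dr": [0, 0, 0], "offset": [0, 0, 0], "hand": -0.2}]}}

```text
time_s: 7.45
eef_pos: [627.6, -95.0, 31.5]
ee_rot: [0.0, 0.734, 0.679, 0.0]
force: [-0.2, -0.7, -1.3]
grip_width: 0.584
grip_force: 37.0
```

{"api": "arm_command", "payload": {"increments": [{"dr": [0, 0, 0], "offset": [0, 0, 0.015], "hand": -0.2}, {"dr": [0, 0, 0], "offset": [0, 0, 0.015], "hand": -0.2}, {"dr": [0, 0, 0], "offset": [0, 0, 0], "hand": -0.2}]}}

```text
time_s: 7.75
eef_pos: [627.4, -94.9, 27.4]
ee_rot: [-0.0, 0.734, 0.679, -0.0]
force: [-0.3, 0.0, -1.4]
grip_width: 0.586
grip_force: 37.0
```

{"api": "arm_command", "payload": {"increments": [{"dr": [0, 0, 0], "offset": [0, 0, 0.01], "hand": -0.2}, {"dr": [0, 0, 0], "offset": [0, 0, 0], "hand": -0.2}]}}

```text
time_s: 7.95
eef_pos: [627.7, -95.0, 26.6]
ee_rot: [0.0, 0.734, 0.679, 0.0]
force: [0.3, 0.5, -1.2]
grip_width: 0.592
grip_force: 37.1
```

{"api": "arm_command", "payload": {"increments": [{"dr": [0, 0, 0], "offset": [0, 0, 0.008], "hand": -0.2}, {"dr": [0, 0, 0], "offset": [0, 0, 0], "hand": -0.2}]}}

```text
time_s: 8.15
eef_pos: [628.1, -95.1, 26.1]
ee_rot: [0.001, 0.734, 0.679, 0.0]
force: [2.2, -0.5, 3.7]
grip_width: 0.59
grip_force: 37.4
```

{"api": "arm_command", "payload": {"increments": [{"dr": [0, 0, 0], "offset": [0, 0, 0.008], "hand": -0.2}, {"dr": [0, 0, 0], "offset": [0, 0, 0], "hand": -0.2}]}}

```text
time_s: 8.35
eef_pos: [628.4, -95.2, 25.7]
ee_rot: [0.001, 0.734, 0.679, 0.001]
force: [0.3, 0.6, 7.8]
grip_width: 0.592
grip_force: 37.8
```

Contact comes at the expected height, so the slide is seated in the notches. I'll release and rise.

{"api": "arm_command", "payload": {"increments": [{"dr": [0, 0, 0], "offset": [0, 0, -0.006], "hand": 0.25}, {"dr": [0, 0, 0], "offset": [0, 0, 0], "hand": 0.4}, {"dr": [0, 0, 0], "offset": [0, 0, 0], "hand": 0.7}, {"dr": [0, 0, 0], "offset": [0, 0, 0], "hand": 0.9}, {"dr": [0, 0, 0], "offset": [0, 0, 0], "hand": 0.9}, {"dr": [0, 0, 0], "offset": [0, 0, -0.1], "hand": 0.9}, {"dr": [0, 0, 0], "offset": [0, 0, -0.25], "hand": 0.9}, {"dr": [0, 0, 0], "offset": [0, 0, -0.35], "hand": 0.9}]}}

```text
time_s: 9.15
eef_pos: [626.5, -94.7, 109.4]
ee_rot: [-0.002, 0.734, 0.679, -0.001]
force: [0.6, 1.2, 0.4]
grip_width: 0.949
grip_force: 0.0
```

{"api": "arm_command", "payload": {"increments": [{"dr": [0, 0, 0], "offset": [0, 0, -0.35], "hand": 0.9}, {"dr": [0, 0, 0], "offset": [0.2, 0, -0.05], "hand": -1}, {"dr": [0, 0, 0], "offset": [0.35, 0, 0], "hand": -1}, {"dr": [0, 0, 0], "offset": [0.35, 0, 0], "hand": -1}, {"dr": [0, 0, 0], "offset": [0.35, 0, 0], "hand": -1}, {"dr": [0, 0, 0], "offset": [0.35, 0, 0], "hand": -1}, {"dr": [0, 0, 0], "offset": [0.35, 0, 0], "hand": -1}, {"dr": [0, 0, 0], "offset": [0.2, 0, 0], "hand": -1}]}}

```text
time_s: 9.95
eef_pos: [647.5, 165.4, 158.3]
ee_rot: [0.0, 0.734, 0.68, 0.0]
force: [-0.1, -0.6, -0.4]
grip_width: 0.003
grip_force: 0.0
```

```bash
python3 - <<'E'
from h import *
im=ctrl.capture("scene"); cv2.imwrite("pics/r_scene.png",cv2.resize(im[190:330,150:340,::-1],None,fx=4,fy=4,interpolation=cv2.INTER_CUBIC))
s=ctrl.sense();print(s["eef_pos"],s["ee_rot"],s["force"],s["grip_width"],s["time_s"])
h,l=ax(85.5); N=np.array([629.5,-75.4]); print("jig origin",N+90*h,"face",N+230*h, "tcp jig", (s["eef_pos"][:2]-N)@h-90,(s["eef_pos"][:2]-N)@l)
E
```

```text
[647.29276726 167.97082063 158.13371602] [-2.77872122e-04  7.32924439e-01  6.80309471e-01  8.44279187e-04] [-0.07964978  3.52224011 -0.7023326 ] -0.0011697171901805259 10.0
jig origin [636.56131862  14.32256004] face [647.54559202 153.89098676] tcp jig 154.01659403642404 1.3567364150191779
```

View pics/r_scene.png

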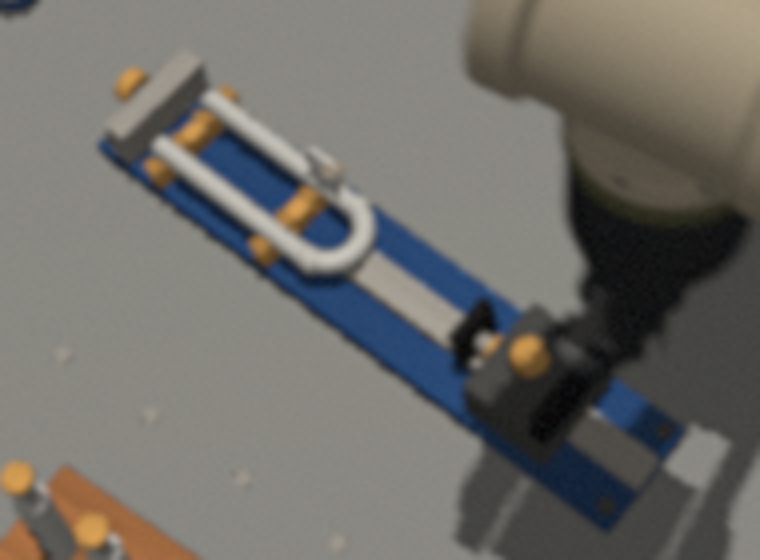

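The slide sits level in both V-blocks with its ring up at (325,165), its legs towards the stop with a gap, and the carriage behind the bow. I'll go behind the carriage and lower.

{"api": "arm_command", "payload": {"increments": [{"dr": [0, 0, 0], "offset": [0.2, 0.01, 0], "hand": -1}, {"dr": [0, 0, 0], "offset": [0, 0, 0.2], "hand": -1}, {"dr": [0, 0, 0], "offset": [0, 0, 0.3], "hand": -1}, {"dr": [0, 0, 0], "offset": [0, 0, 0.3], "hand": -1}, {"dr": [0, 0, 0], "offset": [0, 0, 0.15], "hand": -1}, {"dr": [0, 0, 0], "offset": [0, 0, 0.06], "hand": -1}, {"dr": [0, 0, 0], "offset": [0, 0, 0], "hand": -1}, {"dr": [0, 0, 0], "offset": [0, 0, 0], "hand": -1}]}}

```text
time_s: 10.8
eef_pos: [651.7, 186.1, 37.8]
ee_rot: [0.001, 0.734, 0.679, 0.001]
force: [0.6, 0.3, -0.1]
grip_width: 0.001
grip_force: 0.0
```

{"api": "arm_command", "payload": {"increments": [{"dr": [0, 0, 0], "offset": [-0.1, -0.012, 0], "hand": -1}, {"dr": [0, 0, 0], "offset": [-0.05, 0, 0], "hand": -1}, {"dr": [0, 0, 0], "offset": [-0.04, 0, 0], "hand": -1}, {"dr": [0, 0, 0], "offset": [-0.04, 0, 0], "hand": -1}, {"dr": [0, 0, 0], "offset": [-0.04, 0, 0], "hand": -1}]}}

```text
time_s: 11.3
eef_pos: [646.9, 153.4, 36.2]
ee_rot: [0.0, 0.734, 0.679, 0.0]
force: [-0.3, -0.5, -0.4]
grip_width: 0.002
grip_force: 0.0
```

{"api": "arm_command", "payload": {"increments": [{"dr": [0, 0, 0], "offset": [-0.04, 0, 0], "hand": -1}, {"dr": [0, 0, 0], "offset": [-0.04, 0, 0], "hand": -1}, {"dr": [0, 0, 0], "offset": [-0.04, 0, 0], "hand": -1}]}}

```text
time_s: 11.6
eef_pos: [645.8, 140.9, 36.1]
ee_rot: [-0.001, 0.734, 0.679, 0.001]
force: [2.4, 9.6, -1.3]
grip_width: 0.001
grip_force: 5.1
```

{"api": "arm_command", "payload": {"increments": [{"dr": [0, 0, 0], "offset": [-0.04, 0, 0], "hand": -1}, {"dr": [0, 0, 0], "offset": [-0.05, 0, 0], "hand": -1}, {"dr": [0, 0, 0], "offset": [-0.05, 0, 0], "hand": -1}, {"dr": [0, 0, 0], "offset": [-0.05, 0, 0], "hand": -1}, {"dr": [0, 0, 0], "offset": [-0.05, 0, 0], "hand": -1}]}}

```text
time_s: 12.1
eef_pos: [643.6, 112.5, 36.1]
ee_rot: [-0.001, 0.734, 0.679, 0.001]
force: [2.2, 10.2, -1.0]
grip_width: -0.001
grip_force: 5.1
```

{"api": "arm_command", "payload": {"increments": [{"dr": [0, 0, 0], "offset": [-0.05, 0, 0], "hand": -1}, {"dr": [0, 0, 0], "offset": [-0.05, 0, 0], "hand": -1}, {"dr": [0, 0, 0], "offset": [-0.04, 0, 0], "hand": -1}]}}

```text
time_s: 12.4
eef_pos: [642.2, 95.6, 36.1]
ee_rot: [-0.001, 0.734, 0.679, 0.001]
force: [2.7, 10.3, -0.3]
grip_width: -0.001
grip_force: 5.1
```

```bash
python3 - <<'E'
from h import *
im=ctrl.capture("scene"); cv2.imwrite("pics/p_scene.png",cv2.resize(im[190:330,150:340,::-1],None,fx=4,fy=4,interpolation=cv2.INTER_CUBIC))
s=ctrl.sense();print(s["eef_pos"],s["force"],s["time_s"])
E
```

```text
[642.21436314  94.91785201  36.08542127] [ 0.97505333  8.00584618 -0.3961    ] 12.45
```

View pics/p_scene.png

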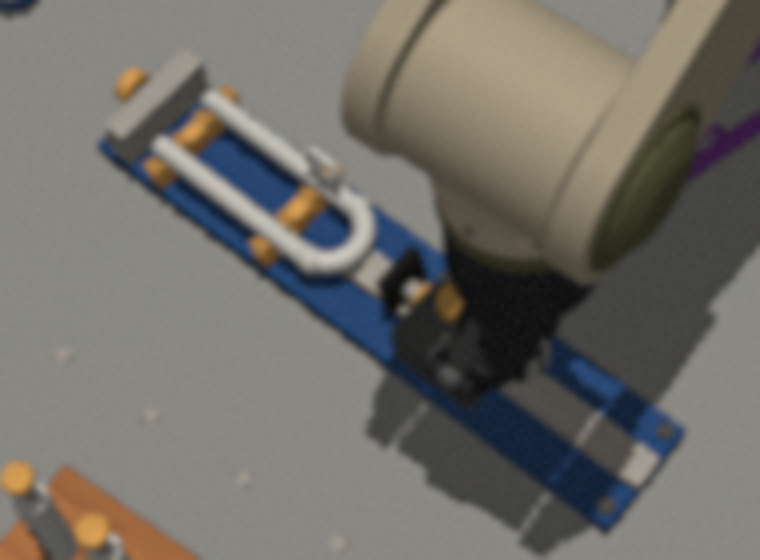

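The pad at (405,285) is nearing the bow at (350,250), and the drag is steady at about 10.3 N. I'll continue more slowly.

{"api": "arm_command", "payload": {"increments": [{"dr": [0, 0, 0], "offset": [-0.04, 0, 0], "hand": -1}, {"dr": [0, 0, 0], "offset": [-0.04, 0, 0], "hand": -1}, {"dr": [0, 0, 0], "offset": [-0.03, 0, 0], "hand": -1}, {"dr": [0, 0, 0], "offset": [-0.03, 0, 0], "hand": -1}]}}

```text
time_s: 12.85
eef_pos: [641.0, 79.0, 36.1]
ee_rot: [-0.001, 0.734, 0.679, 0.001]
force: [2.2, 9.6, -0.7]
grip_width: 0.001
grip_force: 5.1
```

{"api": "arm_command", "payload": {"increments": [{"dr": [0, 0, 0], "offset": [-0.015, 0, 0], "hand": -1}, {"dr": [0, 0, 0], "offset": [-0.015, 0, 0], "hand": -1}]}}

```text
time_s: 13.05
eef_pos: [640.7, 75.5, 36.1]
ee_rot: [-0.001, 0.734, 0.679, 0.001]
force: [1.1, 9.9, -0.8]
grip_width: -0.0
grip_force: 5.0
```

{"api": "arm_command", "payload": {"increments": [{"dr": [0, 0, 0], "offset": [-0.015, 0, 0], "hand": -1}, {"dr": [0, 0, 0], "offset": [-0.015, 0, 0], "hand": -1}]}}

```text
time_s: 13.25
eef_pos: [640.4, 71.9, 36.1]
ee_rot: [-0.001, 0.734, 0.679, 0.001]
force: [2.5, 10.8, -0.7]
grip_width: 0.006
grip_force: 5.5
```

{"api": "arm_command", "payload": {"increments": [{"dr": [0, 0, 0], "offset": [-0.015, 0, 0], "hand": -1}, {"dr": [0, 0, 0], "offset": [-0.015, 0, 0], "hand": -1}]}}

```text
time_s: 13.45
eef_pos: [640.1, 68.7, 36.1]
ee_rot: [-0.001, 0.734, 0.679, 0.002]
force: [2.5, 12.6, -1.6]
grip_width: -0.0
grip_force: 6.0
```

{"api": "arm_command", "payload": {"increments": [{"dr": [0, 0, 0], "offset": [-0.015, 0, 0], "hand": -1}]}}

```text
time_s: 13.55
eef_pos: [640.0, 66.9, 36.1]
ee_rot: [-0.001, 0.734, 0.679, 0.002]
force: [2.3, 12.3, -1.3]
grip_width: -0.004
grip_force: 6.1
```

{"api": "arm_command", "payload": {"increments": [{"dr": [0, 0, 0], "offset": [-0.015, 0, 0], "hand": -1}]}}

```text
time_s: 13.65
eef_pos: [639.9, 65.2, 36.1]
ee_rot: [-0.001, 0.734, 0.679, 0.002]
force: [3.3, 12.6, -1.2]
grip_width: 0.001
grip_force: 6.1
```

{"api": "arm_command", "payload": {"increments": [{"dr": [0, 0, 0], "offset": [-0.015, 0, 0], "hand": -1}]}}

```text
time_s: 13.75
eef_pos: [639.7, 63.4, 36.1]
ee_rot: [-0.001, 0.734, 0.679, 0.002]
force: [2.6, 12.4, -1.1]
grip_width: -0.003
grip_force: 6.1
```

{"api": "arm_command", "payload": {"increments": [{"dr": [0, 0, 0], "offset": [-0.015, 0, 0], "hand": -1}]}}

```text
time_s: 13.85
eef_pos: [639.6, 61.6, 36.1]
ee_rot: [-0.001, 0.734, 0.679, 0.002]
force: [2.7, 11.9, -0.7]
grip_width: 0.001
grip_force: 6.2
```

{"api": "arm_command", "payload": {"increments": [{"dr": [0, 0, 0], "offset": [-0.012, 0, 0], "hand": -1}]}}

```text
time_s: 13.95
eef_pos: [639.5, 60.2, 36.1]
ee_rot: [-0.001, 0.734, 0.679, 0.002]
force: [2.9, 12.5, -1.5]
grip_width: 0.003
grip_force: 6.2
```

{"api": "arm_command", "payload": {"increments": [{"dr": [0, 0, 0], "offset": [-0.012, 0, 0], "hand": -1}]}}

```text
time_s: 14.05
eef_pos: [639.3, 58.8, 36.1]
ee_rot: [-0.001, 0.734, 0.679, 0.002]
force: [2.3, 12.5, -0.4]
grip_width: 0.001
grip_force: 6.2
```

{"api": "arm_command", "payload": {"increments": [{"dr": [0, 0, 0], "offset": [-0.01, 0, 0], "hand": -1}]}}

```text
time_s: 14.15
eef_pos: [639.3, 57.6, 36.1]
ee_rot: [-0.001, 0.734, 0.679, 0.002]
force: [3.5, 13.4, 0.2]
grip_width: -0.002
grip_force: 6.6
```

{"api": "arm_command", "payload": {"increments": [{"dr": [0, 0, 0], "offset": [-0.01, 0, 0], "hand": -1}]}}

```text
time_s: 14.25
eef_pos: [639.2, 56.6, 36.1]
ee_rot: [-0.001, 0.734, 0.679, 0.002]
force: [2.8, 14.9, -0.6]
grip_width: 0.006
grip_force: 7.3
```

The force is rising at the stop, at about 3 mm of pad stroke. I'll push about 2 mm more in small steps.

{"api": "arm_command", "payload": {"increments": [{"dr": [0, 0, 0], "offset": [-0.008, 0, 0], "hand": -1}]}}

```text
time_s: 14.35
eef_pos: [639.1, 55.9, 36.1]
ee_rot: [-0.001, 0.734, 0.679, 0.002]
force: [3.4, 16.2, -1.9]
grip_width: 0.002
grip_force: 7.8
```

{"api": "arm_command", "payload": {"increments": [{"dr": [0, 0, 0], "offset": [-0.004, 0, 0], "hand": -1}]}}

```text
time_s: 14.45
eef_pos: [639.1, 55.6, 36.1]
ee_rot: [-0.001, 0.734, 0.679, 0.002]
force: [3.0, 15.8, -1.3]
grip_width: -0.0
grip_force: 8.0
```

{"api": "arm_command", "payload": {"increments": [{"dr": [0, 0, 0], "offset": [-0.008, 0, 0], "hand": -1}]}}

```text
time_s: 14.55
eef_pos: [639.0, 54.8, 36.1]
ee_rot: [-0.001, 0.734, 0.679, 0.002]
force: [3.4, 16.2, -0.1]
grip_width: -0.0
grip_force: 8.6
```

{"api": "arm_command", "payload": {"increments": [{"dr": [0, 0, 0], "offset": [-0.002, 0, 0], "hand": -1}]}}

```text
time_s: 14.65
eef_pos: [639.0, 54.7, 36.1]
ee_rot: [-0.001, 0.734, 0.679, 0.002]
force: [3.8, 17.6, -0.7]
grip_width: 0.001
grip_force: 8.7
```

The pad is about half way in: 17.6 N total against a 10.3 N drag. I'll back off and rise clear.

{"api": "arm_command", "payload": {"increments": [{"dr": [0, 0, 0], "offset": [0.03, 0, 0], "hand": -1}, {"dr": [0, 0, 0], "offset": [0.1, 0, 0], "hand": -1}, {"dr": [0, 0, 0], "offset": [0.25, 0, 0], "hand": -1}, {"dr": [0, 0, 0], "offset": [0.2, 0, -0.1], "hand": -1}, {"dr": [0, 0, 0], "offset": [0, 0, -0.35], "hand": -1}, {"dr": [0, 0, 0], "offset": [0, 0, -0.35], "hand": -1}, {"dr": [0, 0, 0], "offset": [0.2, -0.1, -0.3], "hand": -1}, {"dr": [0, 0, 0], "offset": [0.35, -0.15, 0], "hand": -1}]}}

```text
time_s: 15.45
eef_pos: [621.9, 188.4, 173.9]
ee_rot: [0.003, 0.736, 0.677, 0.004]
force: [0.2, 1.3, 0.8]
grip_width: -0.002
grip_force: 0.0
```

{"api": "arm_command", "payload": {"increments": [{"dr": [0, 0, 0], "offset": [0.35, -0.15, 0], "hand": -1}, {"dr": [0, 0, 0], "offset": [0.2, -0.15, 0], "hand": -1}, {"dr": [0, 0, 0], "offset": [0, 0, 0], "hand": -1}, {"dr": [0, 0, 0], "offset": [0, 0, 0], "hand": -1}, {"dr": [0, 0, 0], "offset": [0, 0, 0], "hand": -1}, {"dr": [0, 0, 0], "offset": [0, 0, 0], "hand": -1}]}}

```text
time_s: 16.05
eef_pos: [589.4, 256.7, 168.0]
ee_rot: [0.0, 0.735, 0.678, -0.0]
force: [-0.6, -0.1, -0.1]
grip_width: 0.005
grip_force: 0.0
```

```bash
python3 - <<'E'
from h import *
im=ctrl.capture("scene"); a=cv2.resize(im[190:330,150:340,::-1],None,fx=4,fy=4,interpolation=cv2.INTER_CUBIC)
cv2.imwrite("pics/f_scene.png",a)
s=ctrl.sense();print(s["eef_pos"],s["force"],s["time_s"])
E
```

```text
[589.32379496 256.70068048 167.97070822] [ 0.66425567 -0.2076457   0.42103757] 16.1
```

View pics/f_scene.png

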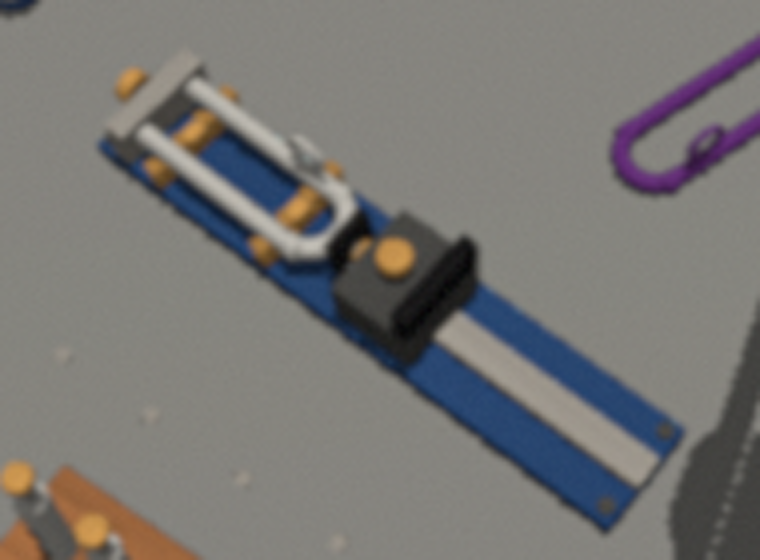

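The picture shows both leg ends at the stop (145,130 and 195,85), the ring up at (305,150), and the pad against the bow at (345,240). The gripper is clear, so I'm handing in.

```bash
python3 -c "
from rig import ctrl
print(ctrl.finish_job())"
```

```text
the job is handed in; nothing more can be done
None
```

The slide is in the V-blocks ring up, nipped against the stop with the pad about half way in (about 5 mm, judged from a 17.6 N push against about 10 N of drag). The arm is clear and the job was handed in at about 16 s, with no verdict returned.

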